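# Close the glaze jar with its locked lid pair, then free the outer cap and hold it up

### The arm

A 7-joint arm with a two-finger parallel gripper is mounted at the origin on a cart in front of the work surface, level with it; the furniture and walls round the work are solid. World frame = base frame: x ahead of the robot, y to its left, z up, the work surface at z = 0. Lengths are in m, angles in rad, forces in N, time in s.
With the tool pointing down it reaches from about 0.4 to 0.85 m from the base axis. Payload 4.5 kg.
Tool frame: the origin (TCP) lies at the very end of the fingers, on their centre line; the grasp point (between the pads) lies 19 mm behind it; z points along the fingers, y is the line along which they close (so a half turn about z gives the same grasp; the last joint's range is limited). The gripper opens to 88 mm and grips with 3 to 60 N. Pads are 18 mm wide; open, the fingers measure 123 mm over their backs; the gripper's body (75 mm by 187 mm) begins 45 mm behind the grasp point.
Start: joints at [-1.302, 0.689, -0.195, 1.565, 0.157, 0.902, -0.215], TCP at [0.145, 0.608, 0.239] pointing down, gripper open.
Joint ranges: [-3.01, 3.01], [-0.46, 2.08], [-1.47, 1.51], [0.13, 2.56], [-1, 4.14], [0.04, 2.09], [-2.66, 2.66]. Speed limits (rad/s): [2.57, 2.57, 3.14, 3.14, 3.14, 3.14, 3.14].

### API

Orientations are given as [roll, pitch, yaw] about the fixed x, y, z axes, in that order (R = Rz(yaw) Ry(pitch) Rx(roll)).
In Python, from station import r, hand, solver, vision, workorder, sensors gives the robot as it stands. The module is installed in compiled form; this text tells all that it offers. Calls block until the motion is done:
- r.move_pose(position, orientation): joint-space move of the TCP to a pose.
- r.move_linear(position, orientation=None, max_speed=0.15, until_force=None): straight line of the TCP; orientation=None keeps the orientation; max_speed is the mean speed in m/s. With until_force (N) it stops when the force on the tool has changed by that much, and returns True; else False.
- r.move_j(angles): joint-space move.
- hand.command_gripper(opening, effort=None): finger opening in m; effort is the grip in N (None keeps the last); returns when the fingers have stopped.
- r.pause(seconds).
- solver.solve_ik(position, orientation): joint angles nearest the present ones, or None.
- vision.read_camera(name): name is "side" or "top" or "wrist"; returns (picture, depth): 480x640x3 uint8, blue, green, red; 480x640 float32, m along the optical axis (not along the pixel's ray), 0 where there is no reading.
- vision.camera_info(name): a dict with "K" (3x3 intrinsics, pixels), "R" (3x3) and "t" (3): a world point X has camera coordinates R X + t. Camera axes: x right, y down, z forward; pixel columns grow to the right and rows downward; lengths in m; the calibration is good to about 2 mm. The wrist camera is an equidistant fisheye: a pixel r from the principal point sees the ray r / f radians off the axis. A picture is of the moment at which its call begins: read the wrist's pose just before it. camera_info takes no time and is no camera call; for the wrist camera it gives the pose at the moment of the call.
A pose or a line that the arm cannot do raises r.PlanningError and nothing moves.
- workorder.job_done(): hands the job in; it is judged then, once.
Readings, each from a call of its own:
- sensors.current_clock(): time.
- sensors.current_joint_pos(): joint angles.
- sensors.current_joint_vel(): joint speeds.
- sensors.current_joint_torque(): joint torques, N m.
- sensors.current_eef_pos(): TCP position.
- sensors.current_eef_rot(): TCP orientation.
- sensors.current_force(): force on the tool from outside, world axes, zero at the start.
- sensors.current_torque(): the same for the moment, N m.
- sensors.current_finger_gap(): finger opening in m.
- sensors.current_grasp_force(): force on a finger pad.
Only numpy, scipy, OpenCV 4.12 (cv2) and the standard library are available. Lean on these libraries where they do the work, as an engineer would, in place of code of your own. Each camera call takes 0.05 s, during which the arm holds its last target. There are 200 camera calls.

### The job

Close the open white porcelain jar with its two-part lid: pick up the blue cap together with the inner lid, which hangs in it by its brass T-bar, and lower the pair gently onto the jar until the inner lid sits fully home in the mouth. Then turn the cap until its slot lines up with the T-bar, and lift off the cap alone, leaving the inner lid seated so that its seam can be taped; the two lids must not come apart before the inner lid is in the jar. Finish still gripping the cap, level and straight above the jar, its lower edge at least a hand's breadth (8 cm) over the rim, and do not push the jar about or disturb the things around it.

Things in the scene. Friction and masses are not known exactly. Their poses are not given: they have to be found in the camera images.
- jar: open white porcelain jar with two blue bands, standing on the table, loose, 0.9 kg: body 72 mm across and 76 mm high, above it a neck 57 mm across. Origin under its centre, z up.
- jar_mouth (a point): centre of the jar's mouth, at the rim, 95 mm above the table; mouth 49 mm across. With the inner lid home, its flange rests on the rim and the plug's underside is 12 mm below this point.
- outer_cap: blue cap, loose, 0.13 kg, at the start standing on its skirt on the table over the inner lid: skirt 72 mm across, 25 mm from lower edge to flat top. Origin at the centre of the lower edge, z up; own x axis along the slot, marked by two white dots on the flat top, 30 mm either side of the centre.
- cap_collar (a point): middle of the cap's grip collar, 34 mm above the lower edge: octagon with 4 mm walls, open above, 48 mm over flats, from 25 to 43 mm above the lower edge. Flats 20 mm wide, outward normals at 0, 45, 90 ... degrees from the cap's x axis: four directions to grip across flats.
- cap_slot (a point): centre of the slot in the collar's floor (floor 5 mm thick, its top 25 mm above the cap's lower edge): 16 mm wide, right across the collar along the cap's x axis. The T-bar passes when bar and slot agree within about 8 degrees. On the closed jar the cap has 4 mm of up and down play, lower edge 81 to 85 mm above the table, in which it turns freely.
- inner_lid: inner lid, loose, 0.15 kg: white round plug 45 mm across, 12 mm deep, tapered nose, then black gasket and white flange 61 mm across (top at 18 mm). Origin at the centre of the plug's underside, z up. At the start it stands on the table inside the cap; lifting the cap raises it 2 mm, then carries the lid, which may shift 2 mm sideways in it.
- t_bar (a point): middle of the brass T-bar on top of the inner lid: 34 mm long, 7 mm thick, along the lid's own x axis, on a 7 mm post; its underside is 27 mm above the plug's underside. It stands up through the cap's slot inside the collar, out of reach of fingers, at the start turned 60 to 120 degrees against the slot.
- tape_roll: roll of masking tape lying flat, 100 mm across, 25 mm high; origin under its centre; leave alone
- tile: white glazed tile with paint smears, 80x106x6 mm; origin under its centre; leave alone
- brush: black-handled brush lying flat, 36x197x8 mm, long along its y; origin under the middle; leave alone
- blue_jar: clear jar of blue pigment with white lid, standing, 59 mm wide, 111 mm high; origin under its centre; leave alone
Things that resemble listed ones, but are neither listed nor needed, are in the scene too. Leave any purple or red look-alike of the jar alone.

How it is judged:
By the outcome, as a careful person would: the job done as asked, in the order asked, and still so for the second after the job is handed in, while the arm keeps its last pose, push and grip.
It also fails if it takes over 48 s, if anything falls off the work surface, if the arm or the gripper's body presses on something with over 40 N, if the wrist force passes 120 N, or if a joint passes its speed limit or range.

## Working session

There is one attempt and no reset: what is moved stays moved. The work goes in short steps, each a Python script; the robot and the scene stay as the last script left them, time stands still between calls to the robot, and variables do not carry over. Pictures are saved under pics/ and viewed, at most 10 in all, crops included, and the job is handed in when it is done.

```bash
mkdir -p pics
cat > h.py <<'E'
import numpy as np, cv2
from station import r, hand, solver, vision, workorder, sensors
def snap(n):
    i=vision.camera_info(n); im,d=vision.read_camera(n)
    np.savez(''+n+'.npz',im=im,d=d,K=i['K'],R=i['R'],t=i['t']); return im,d,i
def load(n): 
    z=np.load(''+n+'.npz'); return z['im'],z['d'],z
def ray(i,u,v,fish=False):
    K=i['K']; x=(u-K[0,2])/K[0,0]; y=(v-K[1,2])/K[1,1]
    if fish:
        th=np.hypot(x,y); s=np.sin(th)/max(th,1e-9); d=np.array([x*s,y*s,np.cos(th)])
    else: d=np.array([x,y,1.])
    R=np.array(i['R']); return -R.T@np.array(i['t']), R.T@d
def onz(i,u,v,z,fish=False):
    o,d=ray(i,u,v,fish); return o+d*(z-o[2])/d[2]
E
python3 - <<'E'
from h import *
for n in ('top','side','wrist'):
    im,d,i=snap(n); cv2.imwrite(f'pics/{n}0.png',im); o,dd=ray(i,320,240); print(n,i['K'].round(1).tolist(),o.round(3),dd.round(2))
print(sensors.current_clock())
E
```

```text
top [[565.7, 0.0, 313.6], [0.0, 565.7, 239.4], [0.0, 0.0, 1.0]] [0.438 0.123 1.419] [ 0.1 -0.  -1. ]
side [[528.2, 0.0, 317.9], [0.0, 528.2, 240.8], [0.0, 0.0, 1.0]] [0.569 0.894 0.724] [-0.03 -0.77 -0.64]
wrist [[371.6, 0.0, 325.1], [0.0, 371.6, 234.0], [0.0, 0.0, 1.0]] [0.081 0.623 0.384] [ 0.26 -0.08 -0.96]
0.15
```

View pics/top0.png

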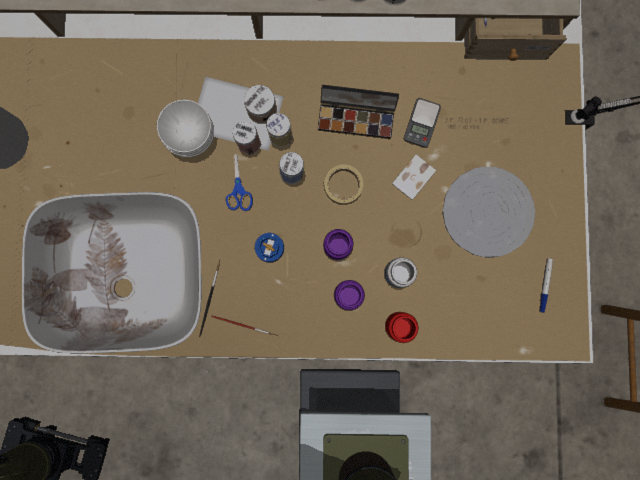

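View pics/side0.png

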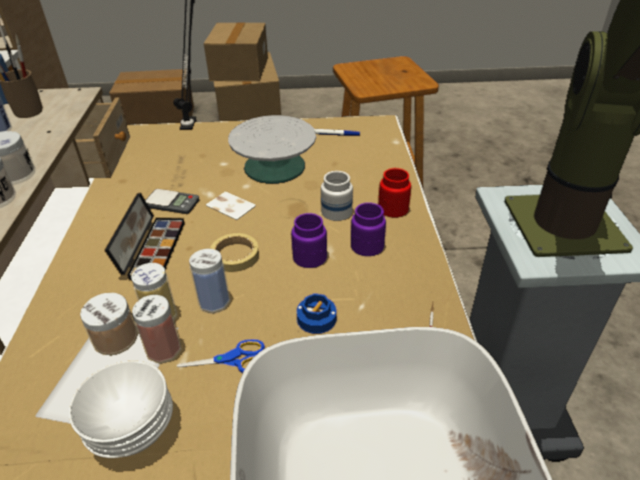

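Top view, candidates. Jar: the white one with bands (401,272); purple ones at (338,243) and (349,295) and the red one at (402,327) are look-alikes, and so is the white bowl at (186,128). Cap: the blue disc with the brass bar (269,248); blue look-alikes are the scissors (239,195), the blue pigment jar (291,166) and the pen (545,285). By description I choose (401,272) and (269,248), and will check both in a close crop.

Run:
```python
from h import *
im,d,i=load('top')
a=cv2.resize(im[218:278,239:299],(390,390),interpolation=cv2.INTER_CUBIC)
b=cv2.resize(im[242:302,371:431],(390,390),interpolation=cv2.INTER_CUBIC)
cv2.imwrite('pics/crop1.png',np.hstack([a,b]))
print(onz(i,269,248,.025),onz(i,401,272,.095), onz(i,338,243,.09),onz(i,349,295,.09),onz(i,402,327,.09))
c=onz(i,269,248,.025)
for y in (0,np.pi/2,-np.pi/2,np.pi): print(y,solver.solve_ik([c[0],c[1],.2],[np.pi,0,y]))
print(sensors.current_eef_rot())
w=vision.camera_info('wrist');print(w['R'].round(3))
```

```text
[0.55148234 0.2439301  0.025     ] [ 0.49397382 -0.07195169  0.095     ] [0.56036654 0.07575332 0.09      ] [0.43868307 0.04874551 0.09      ] [ 0.36652239 -0.07499101  0.09      ]
0 [-0.78357556  0.7678355   0.53449741  1.69703282 -0.5060641   0.81821877
 -1.58965301]
1.5707963267948966 [-0.52330185  0.70470688  0.05344182  1.6826514  -0.05048565  0.75557567
 -0.4458115 ]
-1.5707963267948966 [-0.08480801  0.79914239 -0.75325491  1.65795442  0.64684804  0.95014309
  2.06383369]
3.141592653589793 [-0.30705537  0.71790903 -0.32765744  1.67033357  0.29868844  0.80296298
  0.80242336]
[-3.14025068e+00  1.06932785e-04  2.90689589e+00]
[[ 0.232  0.973 -0.002]
 [ 0.94  -0.223  0.258]
 [ 0.251 -0.062 -0.966]]
```

View pics/crop1.png

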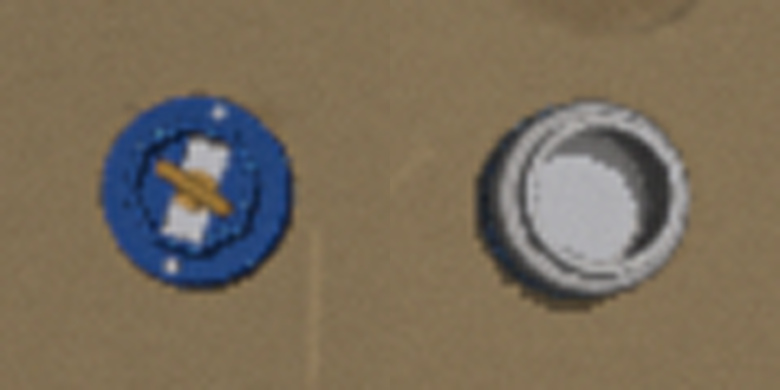

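The crop confirms both. Left, the blue cap: white dots at crop (218,112) and (172,265), brass bar from (157,165) to (230,213). Right, the open white jar: mouth centred near crop (608,195). The slot is at about -17° and the bar at about 57°. Next, wrist views from above each.

Run:
```python
from h import *
import shutil
yaw=np.radians(73.3)
for n,p in (('jar',[.494,-.072,.26]),('cap',[.551,.244,.19])):
    r.move_pose(p,[np.pi,0,yaw]); im,d,i=snap('wrist'); shutil.copy('wrist.npz',n+'.npz')
    cv2.imwrite(f'pics/w_{n}.png',im); print(n,sensors.current_clock(),sensors.current_eef_pos(),i['t'],ray(i,325,234)[0])
a=cv2.imread('pics/w_jar.png');b=cv2.imread('pics/w_cap.png')
cv2.imwrite('pics/w2.png',np.hstack([a[:, 120:520],b[:,120:520]]))
```

```text
jar 2.9 [ 0.4942739  -0.07101486  0.25992484] [-0.49449906  0.02933354  0.4273893 ] [ 0.5133165  -0.00784723  0.40558104]
cap 4.1917 [0.55186845 0.24133669 0.19057074] [-0.45890016  0.35432526  0.44236   ] [0.57096892 0.30484317 0.33598102]
```

View pics/w2.png

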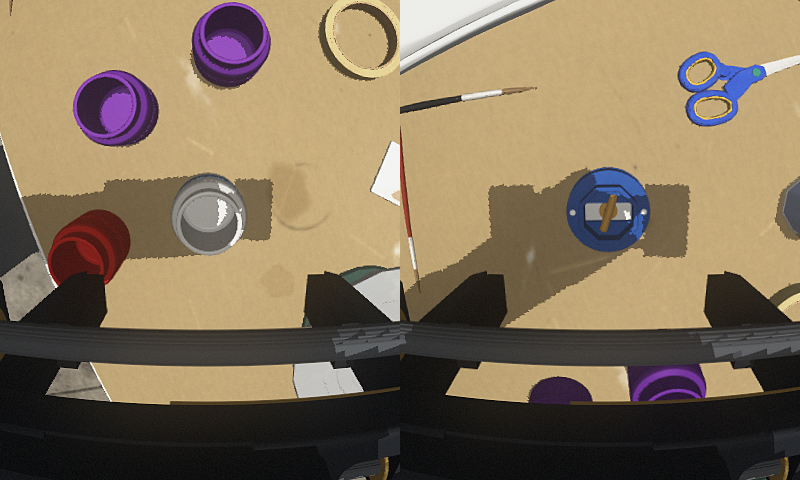

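The wrist views show the jar's mouth ellipse at about (208,208) on the left, and on the right the cap at about (607,211) with dots at (572,212) and (643,212) and the brass bar close to vertical. Now I compute positions.

```bash
cat >> h.py <<'E'
def cloud(n,fish):
    z=np.load(''+n+'.npz'); d=z['d']; K=z['K']; v,u=np.mgrid[:480,:640]
    x=(u-K[0,2])/K[0,0]; y=(v-K[1,2])/K[1,1]
    if fish: th=np.hypot(x,y)+1e-9; s=np.tan(th)/th; x=x*s; y=y*s
    P=np.stack([x*d,y*d,d],-1); P=(P-z['t'])@z['R']; P[d<=0]=np.nan; return P
def circ(p):
    A=np.c_[2*p,np.ones(len(p))]; c=np.linalg.lstsq(A,(p**2).sum(1),rcond=None)[0]; return c[:2],np.sqrt(c[2]+c[:2]@c[:2])
E
python3 - <<'E'
from h import *
for n,f in (('jar',1),('top',0),('side',0)):
    P=cloud(n,f); q=P.reshape(-1,3); m=(np.hypot(q[:,0]-.494,q[:,1]+.072)<.045)
    rim=q[m&(q[:,2]>.088)&(q[:,2]<.102)]; print(n,len(rim),circ(rim[:,:2]),np.median(rim[:,2]),(rim[:,:2].min(0)+rim[:,:2].max(0))/2,np.ptp(rim[:,:2],axis=0))
im,d,i=load('cap'); 
sub=(slice(160,265),slice(270,400))
hsv=cv2.cvtColor(im,cv2.COLOR_BGR2HSV)
B=np.zeros((480,640),np.uint8); B[sub]=((hsv[...,0]>100)&(hsv[...,0]<125)&(hsv[...,1]>120))[sub]
cs,_=cv2.findContours(B,cv2.RETR_EXTERNAL,2); c=max(cs,key=cv2.contourArea); F=np.zeros_like(B); cv2.drawContours(F,[cv2.convexHull(c)],-1,1,-1)
W=(F>0)&(hsv[...,1]<110)&(hsv[...,2]>120)
n,l,s,ce=cv2.connectedComponentsWithStats(W.astype(np.uint8))
for k in range(1,n):
    if s[k,4]>5: print(s[k],ce[k],onz(i,*ce[k],.025,True))
Y=(F>0)&(hsv[...,0]>8)&(hsv[...,0]<28)&(hsv[...,1]>100)
n,l,s,ce=cv2.connectedComponentsWithStats(Y.astype(np.uint8))
for k in range(1,n):
    if s[k,4]>15:
        v,u=np.where(l==k); p=np.array([onz(i,a,b,.034,True)[:2] for a,b in zip(u,v)]); w,V=np.linalg.eigh(np.cov(p.T)); e=V[:,1]
        print('bar',len(p),p.mean(0),np.degrees(np.arctan2(e[1],e[0]))%180,np.sqrt(w))
P=cloud('cap',1).reshape(-1,3); m=(np.hypot(P[:,0]-.551,P[:,1]-.243)<.05)
a=P[m&(P[:,2]>.015)&(P[:,2]<.06)]; print('cap',(a[:,:2].min(0)+a[:,:2].max(0))/2,np.ptp(a,axis=0),a[:,2].max())
print(sensors.current_eef_pos())
E
```

```text
jar 1057 (array([ 0.49554649, -0.07908811]), np.float64(0.026298228713473194)) 0.09436002651577509 [ 0.49537262 -0.07948931] [0.05712529 0.05734108]
top 140 (array([ 0.49510839, -0.07710528]), np.float64(0.026438892924041987)) 0.09413308454141994 [ 0.49537208 -0.07693847] [0.05420681 0.05665726]
side 190 (array([ 0.49615674, -0.075943  ]), np.float64(0.026693030867205692)) 0.0929302935820393 [ 0.49607966 -0.07651633] [0.05670844 0.0592268 ]
[305 203  18  17 260] [312.65       211.07692308] [0.54302566 0.24705314 0.025     ]
[332 203  19  17 256] [342.76953125 211.31640625] [0.56758628 0.2394037  0.025     ]
[361 209   6   6  30] [363.53333333 211.46666667] [0.58463482 0.23416087 0.025     ]
[289 210   7   6  29] [292.20689655 212.34482759] [0.52593753 0.25111752 0.025     ]
bar 399 [0.55546015 0.24422975] 56.84229220502986 [0.0031333  0.00798117]
cap [0.55540507 0.24305808] [0.07219036 0.07217559 0.02997728] 0.04503720643747999
[0.55186845 0.24133669 0.19057074]
```

```bash
cat >> h.py <<'E'
def st(s=''): print(s,round(sensors.current_clock(),2),sensors.current_eef_pos().round(4),np.degrees(sensors.current_eef_rot()).round(2),'F',np.round(sensors.current_force(),2),'gap',round(float(sensors.current_finger_gap()),4),round(float(sensors.current_grasp_force()),1))
E
python3 - <<'E'
from h import *
r.pause(.3); st('settled')
o=[np.pi,0,np.radians(73.9)]
r.move_pose([.5553,.2427,.09],o); st('above'); r.pause(.3); st('above settled')
im,d,i=snap('wrist'); import shutil; shutil.copy('wrist.npz','cap2.npz'); cv2.imwrite('pics/cap2.png',im)
hsv=cv2.cvtColor(im,cv2.COLOR_BGR2HSV); B=((hsv[...,0]>100)&(hsv[...,0]<125)&(hsv[...,1]>120)).astype(np.uint8)
B[:120]=0; B[420:]=0
cs,_=cv2.findContours(B,cv2.RETR_EXTERNAL,2); c=max(cs,key=cv2.contourArea); F=np.zeros_like(B); cv2.drawContours(F,[cv2.convexHull(c)],-1,1,-1)
W=(F>0)&(hsv[...,1]<110)&(hsv[...,2]>120)
n,l,s,ce=cv2.connectedComponentsWithStats(W.astype(np.uint8))
for k in range(1,n):
    if s[k,4]>8: print(s[k],ce[k],onz(i,*ce[k],.025,True))
P=cloud('cap2',1).reshape(-1,3); m=(np.hypot(P[:,0]-.555,P[:,1]-.243)<.042)
a=P[m&(P[:,2]>.015)&(P[:,2]<.045)]; print('cap',(a[:,:2].min(0)+a[:,:2].max(0))/2,np.ptp(a,axis=0))
E
```

```text
settled 4.49 [0.5513 0.2433 0.1902] [ 1.7998e+02 -1.0000e-02  7.3230e+01] F [-0.49  0.49  0.47] gap 0.0883 0.0
above 4.97 [0.5556 0.2425 0.0902] [-1.800e+02  2.000e-02  7.388e+01] F [ 0.4  -0.22  0.97] gap 0.0883 0.0
above settled 5.28 [0.5563 0.2432 0.0917] [ 1.7987e+02 -1.2000e-01  7.3910e+01] F [0.8  0.26 0.25] gap 0.0882 0.0
[290 237  25  23 485] [301.3257732 248.3443299] [0.54323328 0.24736208 0.025     ]
[328 237  27  23 474] [343.63080169 248.69198312] [0.56750418 0.24013339 0.025     ]
[268 246   9   8  55] [271.98181818 249.61818182] [0.52592878 0.25147073 0.025     ]
[369 246   9   9  63] [373.15873016 249.95238095] [0.58442305 0.23437595 0.025     ]
cap [0.55522494 0.24300431] [0.07166723 0.07241905 0.02939355]
```

View pics/cap2.png

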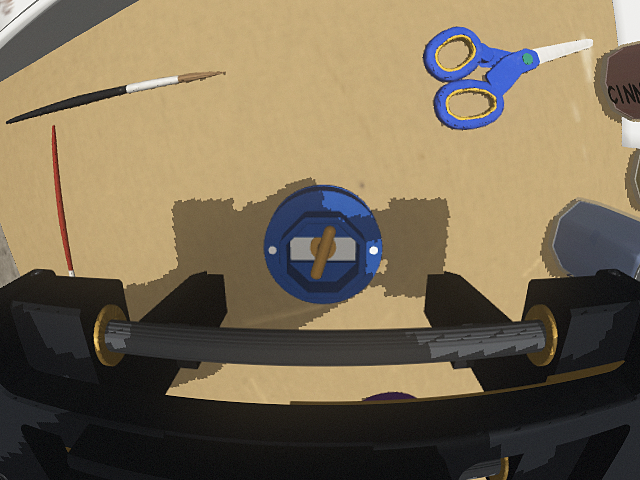

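The cap sits squarely between the fingers, dots at (272,250) and (373,250), with the bar still crossing the slot. Grip and lift.

Run:
```python
from h import *
o=[np.pi,0,np.radians(73.75)]
r.move_linear([.5552,.2429,.0285],o,max_speed=.06); r.pause(.2); st('down')
hand.command_gripper(.044,25); r.pause(.2); st('grip')
p=sensors.current_eef_pos()
r.move_linear([p[0],p[1],.045],max_speed=.03); r.pause(.2); st('lift')
r.move_linear([p[0],p[1],.2],max_speed=.12); st('up')
r.move_pose([.4955,-.0775,.2],o); r.pause(.4); st('over jar')
im,d,i=snap('wrist'); cv2.imwrite('pics/over.png',im); im,d,i=snap('side'); cv2.imwrite('pics/side_over.png',im)
im,d,i=snap('top')
a=cv2.imread('pics/over.png')[120:420,120:520]; b=cv2.resize(cv2.imread('pics/side_over.png')[110:260,260:460],(400,300))
cv2.imwrite('pics/o2.png',np.hstack([a,b]))
```

```text
down 6.7 [0.5554 0.243  0.0289] [ 1.7997e+02 -3.0000e-02  7.3750e+01] F [ 0.32 -0.25 -1.28] gap 0.0882 0.0
grip 7.58 [0.5552 0.2429 0.0285] [-180.      0.     73.75] F [ 0.03 -1.03  0.04] gap 0.0478 25.0
lift 8.48 [0.555  0.2428 0.0448] [-1.7998e+02  2.0000e-02  7.3750e+01] F [-0.2   0.27 -3.23] gap 0.0476 25.0
up 9.93 [0.5546 0.2427 0.1992] [-1.7993e+02  6.0000e-02  7.3750e+01] F [-0.79 -0.37 -3.64] gap 0.0476 25.0
over jar 11.56 [ 0.4956 -0.0771  0.1999] [-180.    -0.    73.8] F [-0.23 -0.43 -3.13] gap 0.0479 25.0
```

View pics/o2.png

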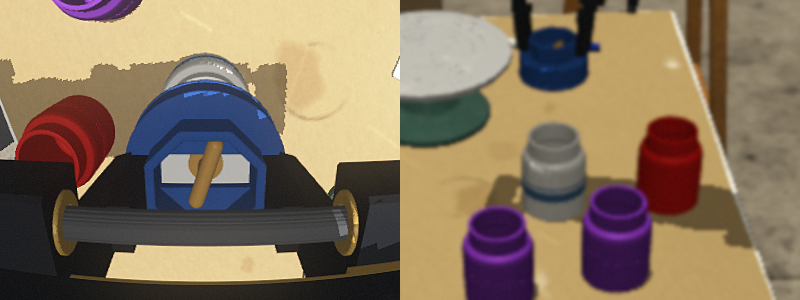

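The pair hangs level in the gripper, bar across the slot (left, bar at about (205,175)); right, the jar stands upright and alone beneath it. I take one offset wrist view to measure the jar and the cap in the same frame.

Run:
```python
from h import *
o=[np.pi,0,np.radians(73.75)]
r.move_linear([.4955-.0196,-.0775-.067,.2],o,max_speed=.12); r.pause(.6); st('off')
im,d,i=snap('wrist'); cv2.imwrite('pics/off.png',im); st()
P=cloud('wrist',1); q=P.reshape(-1,3)
m=(np.hypot(q[:,0]-.4955,q[:,1]+.078)<.04)&(q[:,2]>.09)&(q[:,2]<.1); a=q[m][:,:2]; print('jar',circ(a),(a.min(0)+a.max(0))/2,np.ptp(a,axis=0),len(a))
p=sensors.current_eef_pos(); zc=p[2]-.0035
hsv=cv2.cvtColor(im,cv2.COLOR_BGR2HSV)
blue=((hsv[...,0]>100)&(hsv[...,0]<125)&(hsv[...,1]>120))
k=blue&(abs(P[...,2]-zc)<.004)&(np.hypot(P[...,0]-p[0],P[...,1]-p[1])<.045)
b=P[k]; rad=np.hypot(*(b[:,:2]-p[:2]).T); 
ang=np.arctan2(b[:,1]-p[1],b[:,0]-p[0]); bins=np.round(ang/.06); e=np.array([b[bins==x][np.argmax(rad[bins==x])][:2] for x in np.unique(bins) if (bins==x).sum()>3])
rr=np.hypot(*(e-p[:2]).T); e=e[rr>.031]; print('cap',len(e),circ(e),'tcp',p)
# side view
for n in ('side',):
    P=cloud(n,0); im,_,_=load(n); hs=cv2.cvtColor(im,cv2.COLOR_BGR2HSV)
    k=(hs[...,0]>100)&(hs[...,0]<125)&(hs[...,1]>100)&(np.hypot(P[...,0]-.4955,P[...,1]+.077)<.045)&(P[...,2]>.165)
    b=P[k]; print('side cap x',(b[:,0].min()+b[:,0].max())/2,np.ptp(b,axis=0),'zlow',b[:,2].min(),b[:,2].max(), 'ymax',b[:,1].max())
```

```text
off 13.04 [ 0.4759 -0.1445  0.2   ] [-180.      0.     73.76] F [ 0.62  0.26 -3.08] gap 0.0474 25.0
 13.09 [ 0.4759 -0.1445  0.2   ] [-180.     -0.     73.75] F [ 0.1   0.28 -2.96] gap 0.048 25.0
jar (array([ 0.49531879, -0.07967486]), np.float64(0.026331625991313633)) [ 0.49532515 -0.07968433] [0.05723341 0.05739199] 1549
cap 45 (array([ 0.47638415, -0.14380871]), np.float64(0.03537900166221149)) tcp [ 0.47588921 -0.1444632   0.1999813 ]
side cap x 0.4946739308943864 [0.06756052 0.06595037 0.18695733] zlow 0.17296454645862636 0.35992187554670135 ymax -0.034832973329694226
```

View pics/off.png

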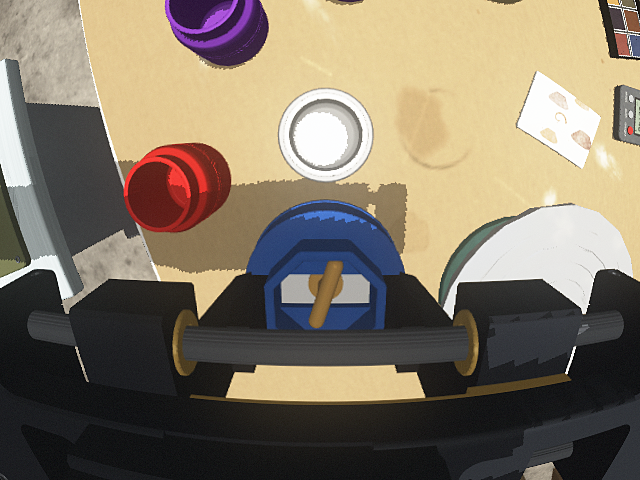

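The wrist view shows the mouth at (325,135) and the carried cap below it. The cameras disagree about y by some 2-3 mm, so I check for bias by locating the cap at its start pose in the first top and side pictures.

Run:
```python
from h import *
for n in ('top','side'):
    im=cv2.imread(f'pics/{n}0.png'); i=vision.camera_info(n); hsv=cv2.cvtColor(im,cv2.COLOR_BGR2HSV)
    B=((hsv[...,0]>100)&(hsv[...,0]<125)&(hsv[...,1]>110)).astype(np.uint8)
    M=np.zeros_like(B); 
    if n=='top': M[228:270,249:290]=1
    else: M[285:340,290:345]=1
    B*=M; cs,_=cv2.findContours(B,cv2.RETR_EXTERNAL,2); c=max(cs,key=cv2.contourArea); h=cv2.convexHull(c)[:,0].astype(float)
    if n=='top':
        F=np.zeros_like(B); cv2.drawContours(F,[h.astype(int)],-1,1,-1)
        v,u=np.where(F); p=np.array([onz(i,a,b,.0225)[:2] for a,b in zip(u,v)]); print('top cap area centroid',p.mean(0),np.ptp(p,axis=0))
        g=cv2.cvtColor(im,cv2.COLOR_BGR2GRAY).astype(float)
        for (x,y) in ((272,235),(265,259)):
            w=g[y-2:y+4,x-2:x+4]; w=np.clip(w-np.percentile(w,60),0,None); vv,uu=np.mgrid[y-2:y+4,x-2:x+4]
            print('dot',(uu*w).sum()/w.sum(),(vv*w).sum()/w.sum(),onz(i,(uu*w).sum()/w.sum(),(vv*w).sum()/w.sum(),.025))
        # jar rim: bright mask area
        J=((hsv[...,1]<60)&(hsv[...,2]>120)).astype(np.uint8); K=np.zeros_like(J); K[252:292,380:420]=1; J*=K
        print('jar px bbox',cv2.boundingRect(J))
    else:
        print('side hull',h.min(0),h.max(0)); 
        l,rr=h[:,0].min(),h[:,0].max(); print(onz(i,(l+rr)/2+.5,h[:,1].max()+.5,0.0))
```

```text
top cap area centroid [0.5540768 0.2444847] [0.06988123 0.0698952 ]
dot 272.5552147239264 234.5245398773006 [0.58512549 0.2358675  0.025     ]
dot 264.5726141078838 259.50414937759336 [0.52283262 0.25422322 0.025     ]
jar px bbox (388, 258, 29, 29)
side hull [297. 294.] [335. 332.]
[0.55633215 0.27699563 0.        ]
```

Jar minus cap agrees between the top and wrist cameras to about 1 mm, so TCP goes to (0.4956,-0.0794). Now a guarded descent.

Run:
```python
from h import *
o=[np.pi,0,np.radians(73.75)]
x,y=.4956,-.0794
r.move_linear([x,y,.2],o,max_speed=.12); r.move_linear([x,y,.132],o,max_speed=.08); r.pause(.4); st('pre')
z=.132
while z>.1115:
    z=max(z-.004,.1115)
    hit=r.move_linear([x,y,z],o,max_speed=.02,until_force=5); st(f'{z:.4f} {hit}')
    if hit: break
r.pause(.3); st('end'); im,d,i=snap('side'); cv2.imwrite('pics/s3.png',cv2.resize(im[110:260,260:460],(800,600)))
```

```text
pre 15.21 [ 0.4957 -0.0794  0.1322] [179.98  -0.    73.75] F [-0.07 -0.12 -3.31] gap 0.0477 25.0
0.1280 False 15.56 [ 0.4954 -0.0794  0.1278] [-1.7997e+02  1.0000e-02  7.3750e+01] F [-0.03 -0.26 -2.88] gap 0.0478 25.0
0.1240 False 15.91 [ 0.4955 -0.0794  0.1238] [-179.98    0.     73.75] F [ 0.32 -0.78 -3.29] gap 0.0478 25.0
0.1200 False 16.26 [ 0.4955 -0.0794  0.1198] [-179.98    0.     73.75] F [-0.41 -0.02 -2.78] gap 0.0475 25.0
0.1160 False 16.61 [ 0.4955 -0.0794  0.1159] [-179.98    0.     73.75] F [-1.01  0.07 -2.72] gap 0.0479 25.0
0.1120 False 16.96 [ 0.4956 -0.0794  0.112 ] [180.    -0.    73.75] F [-0.23  0.65 -0.99] gap 0.0478 25.0
0.1115 False 17.21 [ 0.4957 -0.0794  0.1116] [179.99  -0.    73.75] F [ 0.26 -0.6  -1.08] gap 0.0479 25.0
end 17.51 [ 0.4956 -0.0794  0.1115] [180.    -0.    73.75] F [-0.6  -0.55 -2.11] gap 0.0478 25.0
```

```bash
cat >> h.py <<'E'
def avgF(n=8):
    f=[]
    for _ in range(n): f.append(sensors.current_force()); r.pause(.02)
    return np.mean(f,0).round(2)
E
python3 - <<'E'
from h import *
o=[np.pi,0,np.radians(73.75)]; x,y=.4956,-.0794
print(avgF()); hit=r.move_linear([x,y,.107],o,max_speed=.01,until_force=6); st(f'press {hit}'); print(avgF())
r.move_linear([x,y,.1115],o,max_speed=.03); r.pause(.2); st('back'); print(avgF())
im,d,i=snap('wrist'); cv2.imwrite('pics/w4.png',im); 
im2,d,i=snap('side'); b=cv2.resize(im2[130:230,270:400],(400,300)); cv2.imwrite('pics/c4.png',np.hstack([im[120:420,120:520],b]))
E
```

```text
[-0.09 -0.05 -1.38]
press True 18.02 [ 0.4957 -0.0794  0.1094] [ 1.7998e+02 -1.0000e-02  7.3750e+01] F [-0.17 -0.62  5.96] gap 0.0479 25.0
[-0.2  -0.12  5.37]
back 18.61 [ 0.4954 -0.0794  0.1113] [-179.98    0.     73.75] F [-0.86  0.31 -0.5 ] gap 0.0476 25.0
[ 0.02  0.39 -1.19]
```

View pics/c4.png

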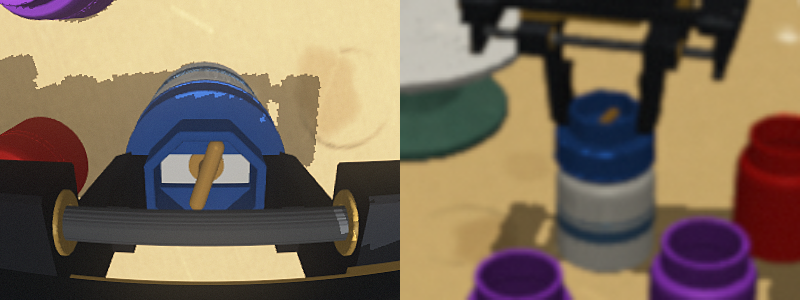

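The lid is home: press contact came at TCP 0.1094, exactly the bottom of the play. The picture shows the cap flush on the jar and the bar at about (207,175), crossing the slot. Measure the bar and turn.

```bash
cat >> h.py <<'E'
def bar(fn=None):
    im,d,i=snap('wrist'); 
    if fn is not None: cv2.imwrite(fn,im)
    hsv=cv2.cvtColor(im,cv2.COLOR_BGR2HSV); Y=((hsv[...,0]>8)&(hsv[...,0]<22)&(hsv[...,1]>130)); v,u=np.where(Y)
    e=sensors.current_eef_pos(); p=np.array([onz(i,a,b,.117,True)[:2] for a,b in zip(u,v)]); p=p[np.hypot(*(p-e[:2]).T)<.021]
    w,V=np.linalg.eigh(np.cov(p.T)); x=V[:,1]; return np.degrees(np.arctan2(x[1],x[0]))%180,p.mean(0),np.sqrt(w),len(p)
E
python3 - <<'E'
from h import *
x,y=.4956,-.0794
print(bar())
a=bar()[0]; t=a if 45<a<70 else 56.84
yaw=73.75+(t+16.25)
for f in (.25,.5,.75,1):
    r.move_linear([x,y,.1115],[np.pi,0,np.radians(73.75+(yaw-73.75)*f)],max_speed=.05); st(f); print(sensors.current_torque().round(2))
r.pause(.3); print(avgF(),yaw,bar('pics/w5.png'))
E
```

```text
(np.float64(58.241498277753465), array([ 0.4968144 , -0.07630966]), array([0.00296952, 0.00815813]), 1377)
0.25 19.42 [ 0.4956 -0.0795  0.1115] [ 1.7999e+02 -1.0000e-02  9.2190e+01] F [-0.03 -0.86 -1.18] gap 0.0476 25.0
[-0.11  0.08  0.09]
0.5 19.89 [ 0.4956 -0.0794  0.1115] [180.    -0.   110.76] F [-0.46  0.34 -0.28] gap 0.048 25.0
[-0.06  0.03  0.02]
0.75 20.37 [ 0.4956 -0.0794  0.1115] [-1.8000e+02 -1.0000e-02  1.2934e+02] F [ 1.07 -0.05 -1.76] gap 0.0476 25.0
[-0.    0.01  0.01]
1 20.84 [ 0.4956 -0.0794  0.1115] [-180.     -0.    147.94] F [ 0.63  0.09 -1.36] gap 0.0479 25.0
[0.01 0.01 0.02]
[ 0.12  0.05 -1.27] 148.17086095938345 (np.float64(56.53661931052784), array([ 0.49339345, -0.07722393]), array([0.00357663, 0.0081345 ]), 1526)
```

View pics/w5.png

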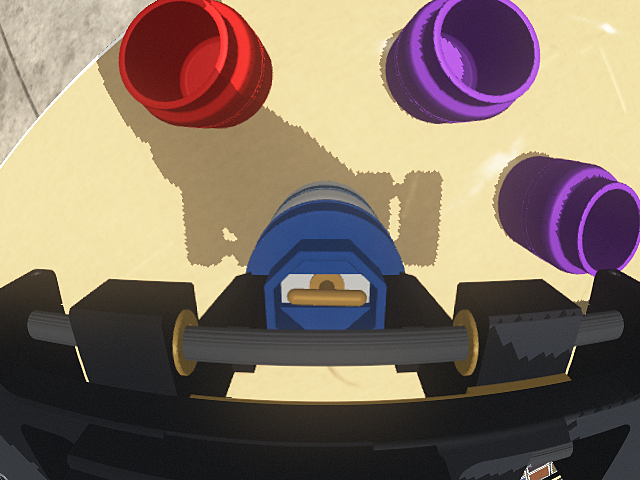

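The bar (290–366, about 297) now lies along the slot, within about 1.5°. Trim the angle and lift gently, watching the force.

Run:
```python
from h import *
x,y=.4956,-.0794; o=[np.pi,0,np.radians(147.2)]
r.move_linear([x,y,.1115],o,max_speed=.05); r.pause(.2)
for z in (.115,.118,.121,.125):
    hit=r.move_linear([x,y,z],o,max_speed=.012,until_force=3); print(z,hit,avgF(10),sensors.current_eef_pos().round(4),sensors.current_torque().round(2))
    if hit: break
im,d,i=snap('side'); cv2.imwrite('pics/s6.png',cv2.resize(im[100:230,270:400],(600,600))); st()
```

```text
0.115 False [ 0.22 -0.01 -0.94] [ 0.4956 -0.0794  0.115 ] [-0.09  0.   -0.01]
0.118 False [-0.09  0.11 -1.45] [ 0.4956 -0.0794  0.118 ] [-0.01 -0.05 -0.03]
0.121 False [-0.04 -0.04 -1.73] [ 0.4956 -0.0794  0.121 ] [-0.02  0.04 -0.01]
0.125 False [-0.2  -0.45 -1.36] [ 0.4956 -0.0794  0.125 ] [-0.02 -0.05 -0.02]
 24.22 [ 0.4956 -0.0794  0.1249] [-1.800e+02 -1.000e-02  1.472e+02] F [ 0.02 -0.12 -1.63] gap 0.0477 25.0
```

Run:
```python
from h import *
x,y=.4956,-.0794; o=[np.pi,0,np.radians(147.2)]
r.move_linear([x,y,.15],o,max_speed=.03); r.move_linear([x,y,.222],o,max_speed=.06); r.pause(.6); st(); print(avgF(10))
im,d,i=snap('side'); b=cv2.resize(im[80:230,250:450],(400,300)); w,_,_=snap('wrist'); cv2.imwrite('pics/f.png',np.hstack([b,w[130:430,120:520]]))
```

```text
27.15 [ 0.4956 -0.0794  0.222 ] [-180.     0.   147.2] F [ 0.79  0.52 -1.69] gap 0.0478 25.0
[ 0.16  0.02 -1.36]
```

View pics/f.png

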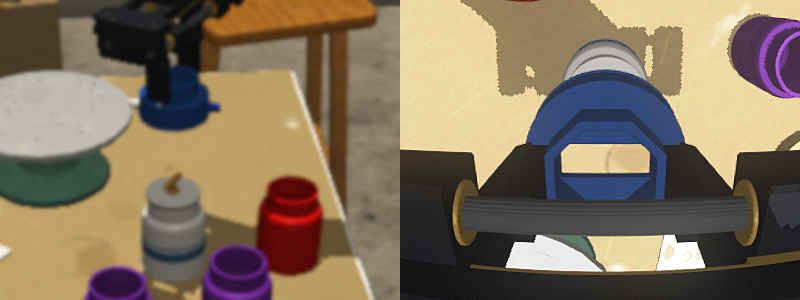

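The inner lid with its brass bar sits flat in the jar (left, about (173,190)). The cap is empty and held level above it (about (175,105)).

```bash
python3 -c "
from h import *
print(workorder.job_done())"
```

```text
the job is handed in; nothing more can be done
None
```

The job is handed in, at about 27 s on the robot's clock: the inner lid is seated in the white jar, and the cap alone is gripped level above it, its lower edge about 10 cm over the rim.

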